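Lock the wheel clamp and start the machine

TASK

Push the red clamp lever away from you, past its first detent, all the way to its second stop, where it stays by itself; then press the green start button fully down and let it come up again. Do not press the button before the clamp lever is at its second stop, leave the black speed lever as it is, and neither pick up nor shove any of the loose things on the bench.

Things in the scene. Friction and masses are not known exactly. Their poses are not given: they have to be found in the camera images.
- clamp_unit: grey fixed housing of the red clamp lever, 150 mm along its x axis, 64 mm along y, 60 mm high, on a 170 x 84 mm foot plate 6 mm thick; origin at the centre of its underside. The lever slides along the unit's +x axis, roughly away from the robot; white marks on the housing show off, first detent and second stop. Units and button box change places and yaw from start to start; the robot is at world x = y = 0.
- clamp_lever_top (a point): centre of the top of the red clamp lever's head, 110 mm above the bench. The head is an upright red block 14 mm thick along the unit's x, 36 mm wide along its y and 36 mm tall, its lower edge 14 mm above the housing's top; push on its -x face.
- clamp_lever (a joint): travel of the red lever in m along the unit's +x: near 0 = off, about 0.038 (0.034 to 0.042) = first detent, 0.070 = second stop (hard end). Friction about 1.5 N; detent springs resist with up to about 8 N in all on the way to the first detent and again before the second stop; past about 0.058 the spring carries it on to the second stop and holds it there. Let go before that, it slips back to the first detent.
- speed_unit: grey fixed housing of the same size and shape as the clamp unit, for the black speed lever, which is to be left alone; origin at the centre of its underside
- speed_lever_top (a point): centre of the top of the black speed lever's head (same shape and height as the red one); it may stand anywhere along its 70 mm slot
- button_box: yellow fixed box, 90 x 90 mm and 55 mm high, on a 110 x 110 mm foot plate, that carries the green start button on its top; origin at the centre of its underside
- start_top (a point): centre of the top of the round green start button, 28 mm across, facing up, its height given by this point, in a black housing on the yellow box
- start (a joint): travel of the start button in m: 0 = up, 0.006 = fully down (about 5 N); springs back when let go
- socket: steel wheel-nut socket standing upright, a tube 28 mm across and 50 mm high; origin at the centre of its underside. Bystander, loose
- pail: small white plastic cup, 68 mm across the rim and 60 mm high; origin at the centre of its underside. Bystander, loose
- screwdriver: screwdriver 190 mm long lying on the bench along its x axis, handle towards -x. Bystander, loose
- wrench: steel wrench 200 mm long lying on the bench along its x axis, handle towards -x. Bystander, loose
- spray: aluminium can with a blue label, 60 mm across and 110 mm high; origin at the centre of its underside. Bystander, loose
- weights_tin: open blue plastic tin, 100 x 70 x 35 mm; origin at the centre of its underside. Bystander, loose
- cone: dark steel centring cone, 64 mm across the base and 45 mm high; origin at the centre of its underside. Bystander, loose

How it is judged:
By the outcome, as a careful person would: the job done as asked, in the order asked, and still so for the second after the job is handed in, with the robot touching nothing.
It also fails if it takes over 45 s, if anything falls off the work surface, if the arm or the gripper's body presses on something with over 40 N, if the wrist force passes 120 N, or if a joint passes its speed limit or range.

ROBOT

A 6-joint arm with a two-finger parallel gripper is mounted at the origin on the work surface. World frame = base frame: x ahead of the robot, y to its left, z up, the work surface at z = 0. Lengths are in m, angles in rad, forces in N, time in s.
With the tool pointing down it reaches from about 0.3 to 0.775 m from the base axis. Payload 14.6 kg.
Tool frame: the origin (TCP) lies midway between the tips of the shut fingers; the grasp point (between the pads) lies 19 mm behind it (ctrl.tcp_to_grasp is the distance from the TCP to the grasp point, in m); x points along the fingers, y is the direction in which the jaws open and shut, and the axes are right-handed (so a half turn about x gives the same grasp; the last joint's range is limited). The gripper opens to 94 mm and grips with 3 to 60 N. Pads are 16 mm wide; open, the fingers measure 119 mm over their backs; the gripper's body (75 mm by 177 mm) begins 78 mm behind the grasp point.
Start: joints at [1.266, 0.3, 1.521, -0, 1.321, -0.067], TCP at [0.13, 0.535, 0.205] pointing down, gripper open.
Joint ranges: [-3.03, 3.03], [-0.79, 2.21], [0.23, 2.52], [-1.04, 4.18], [0, 3.07], [-2.55, 2.55]. Speed limits (rad/s): [2.22, 2.22, 2.57, 3.14, 3.14, 3.14].

INTERFACE

Orientations are given as [roll, pitch, yaw] about the fixed x, y, z axes, in that order (R = Rz(yaw) Ry(pitch) Rx(roll)).
In Python, from station import ctrl gives the robot as it stands.
- The arm moves only by the tool jog_arm, never from a script. Its argument "rows" is one flat list of numbers, 7 for each row, row after row: the shift along the world's x, y, z in m, then the turn, a rotation vector about the world's x, y, z in degrees, then the closure, from 0 (fully open) to 1 (shut). A call has 1 to 8 rows; each row shifts and turns the commanded pose from where the row before left it; what a row does not reach is not made up. A row lasts 1/12 s, in which the tool goes at most 41.7 mm and 7.16 degrees, less where a joint would pass 70% of its speed; a pose out of reach is approached as far as the arm can. A call with a gripper value outside its range is refused whole. The fingers move at their own pace and stop on an object; "squeeze" is the grip in N (left out, the last holds). Time passes only in rows, so rows that do not move let the fingers close. It gives the time, the measured TCP pose, the force and the opening at its end, in the units of the state.
- ctrl.get_obs(): the state, without advancing time (a new reading comes with each control period).
- ctrl.camera(name): name is "side" or "top"; returns (picture, depth): 480x640x3 uint8, red, green, blue; 480x640 float32, m along the optical axis (not along the pixel's ray), 0 where there is no reading.
- ctrl.camera_model(name): a dict with "K" (3x3 intrinsics, pixels), "dist" ([k1, k2, p1, p2, k3] as OpenCV has them; the pictures are not rectified), "extrinsics" (4x4, takes a point from camera to world coordinates). Camera axes: x right, y down, z forward; pixel columns grow to the right and rows downward; lengths in m; the calibration is good to about 2 mm. A picture is of the moment at which its call begins. camera_model takes no time and is no camera call.
- ctrl.hand_in(): hands the job in, once; it reports no verdict.
The state is a dict: "time_s": time; "qpos": joint angles; "joint_vel": joint speeds; "tau": joint torques, N m; "ee_pos": TCP position; "eef_rot": TCP orientation; "force": force on the tool from outside, world axes, zero at the start; "moment": the same for the moment, N m; "grip_width": finger opening in m.
Only numpy, scipy, OpenCV 4.12 (cv2) and the standard library are available. Lean on these libraries where they do the work, as an engineer would, in place of code of your own. Each camera call takes 0.05 s, during which the arm holds its last target.

## Working session

There is one attempt and no reset: what is moved stays moved. The work goes in short steps, Python scripts to look and compute and a tool call to move; the robot and the scene stay as the last step left them, time stands still between calls to the robot, and variables do not carry over. Pictures are saved under pics/ and viewed, and the job is handed in when it is done.

Besides the shell and the picture viewer there is one more tool, called after "Call:" as name(argument=value, ...), one argument or row to a line, values as JSON. jog_arm: Moves the arm, as the interface text tells. Its arguments: {"type":"object","properties":{"rows":{"type":"array"},"squeeze":{"type":"number"}},"required":["rows"]}

```bash
mkdir -p pics; ls
python3 - <<'E'
from station import ctrl
import cv2,numpy as np
o=ctrl.get_obs();print({k:np.round(v,3) for k,v in o.items()})
for n in("top","side"):
    p,d=ctrl.camera(n);cv2.imwrite(f"pics/{n}0.png",p[:,:,::-1]);np.savez(f"{n}0.npz",p=p,d=d)
    m=ctrl.camera_model(n);print(n,m)
E
```

```text
pics
{'time_s': np.float64(0.0), 'qpos': array([ 1.266,  0.3  ,  1.522, -0.   ,  1.321, -0.067]), 'joint_vel': array([-0.001, -0.   , -0.   ,  0.001, -0.003, -0.002]), 'tau': array([ 2.0000e-03, -5.3181e+01, -3.5273e+01,  7.1000e-02,  2.4000e-02,
       -0.0000e+00]), 'ee_pos': array([0.129, 0.534, 0.205]), 'eef_rot': array([-1.629,  1.57 , -1.867]), 'force': array([0.99 , 0.475, 0.534]), 'moment': array([-0.007,  0.025,  0.021]), 'grip_width': np.float64(0.094)}
top {'K': array([[476.96594792,   0.        , 316.81456889],
       [  0.        , 476.96594792, 242.40364081],
       [  0.        ,   0.        ,   1.        ]]), 'dist': array([-0.09216264,  0.        ,  0.        ,  0.        ,  0.        ]), 'extrinsics': array([[ 0.00385945, -0.99761377,  0.06893386,  0.48935077],
       [-0.99999167, -0.00375889,  0.00158856, -0.02062194],
       [-0.00132566, -0.06893942, -0.99761997,  1.23734655],
       [ 0.        ,  0.        ,  0.        ,  1.        ]])}
side {'K': array([[487.20668682,   0.        , 313.4597928 ],
       [  0.        , 487.20668682, 243.41143347],
       [  0.        ,   0.        ,   1.        ]]), 'dist': array([-0.05261826,  0.        ,  0.        ,  0.        ,  0.        ]), 'extrinsics': array([[ 0.67805733, -0.4030235 ,  0.61466276, -0.0479715 ],
       [-0.73499668, -0.37663375,  0.56385007, -0.55684013],
       [ 0.00425791, -0.83409776, -0.55160021,  0.63978726],
       [ 0.        ,  0.        ,  0.        ,  1.        ]])}
```

View pics/top0.png

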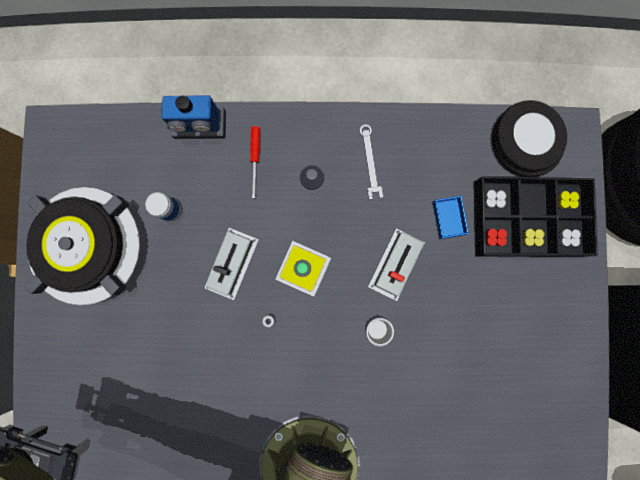

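View pics/side0.png

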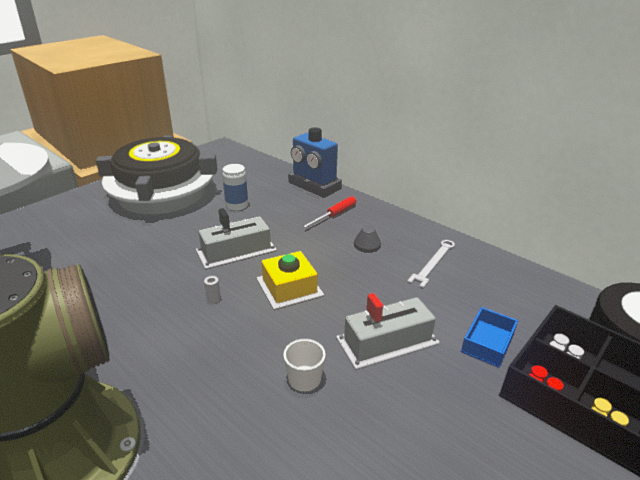

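The top view shows the red lever at about (397,277), the button at (302,268), the black lever at (225,270) and the pail at (380,331), on the robot side of the clamp unit. Next I'll measure these.

```bash
cat > h.py <<'E'
import cv2,numpy as np
from station import ctrl
def ray(n,uv):
    m=ctrl.camera_model(n);u=cv2.undistortPoints(np.array(uv,float).reshape(-1,1,2),m["K"],m["dist"]).reshape(-1,2)
    E=m["extrinsics"];d=np.c_[u,np.ones(len(u))]@E[:3,:3].T
    return E[:3,3],d
def onz(n,uv,z):
    c,d=ray(n,uv);return c+d*((z-c[2])/d[:,2])[:,None]
def pts(n,d,mask):
    v,u=np.nonzero(mask&(d>0));c,r=ray(n,np.c_[u,v]);return c+r*d[v,u][:,None],np.c_[u,v]
def tri(a,b):
    c1,d1=ray("top",[a]);c2,d2=ray("side",[b]);d1=d1[0];d2=d2[0]
    s=np.linalg.lstsq(np.c_[d1,-d2],c2-c1,rcond=None)[0]
    p,q=c1+s[0]*d1,c2+s[1]*d2;return (p+q)/2,np.linalg.norm(p-q)
E
python3 - <<'E'
from h import *
T=np.load("top0.npz");S=np.load("side0.npz")
def masks(p):
    h=cv2.cvtColor(p,cv2.COLOR_RGB2HSV);H,s,v=h[...,0],h[...,1],h[...,2]
    return dict(red=((H<8)|(H>172))&(s>150)&(v>80),green=(H>50)&(H<85)&(s>100)&(v>60),yel=(H>22)&(H<35)&(s>150))
roi={"top":(slice(220,310),slice(190,430)),"side":(slice(200,360),slice(190,440))}
for n,Z in(("top",T),("side",S)):
    for k,m in masks(Z['p']).items():
        r=np.zeros_like(m);r[roi[n]]=1;m=m&r
        P,uv=pts(n,Z['d'],m)
        print(n,k,len(uv),uv.mean(0),uv.min(0),uv.max(0),"P med",np.median(P,0).round(4),"p5",np.percentile(P,5,axis=0).round(3),"p95",np.percentile(P,95,axis=0).round(3))
        if n=="top":
            t=P[:,2]>np.percentile(P[:,2],90)-.006
            print("  top part",t.sum(),P[t].mean(0).round(4),uv[t].mean(0), cv2.minAreaRect(P[t][:,:2].astype(np.float32)))
# housing tops from depth
P,uv=pts("top",T['d'],np.ones((480,640),bool))
for nm,u0,u1,v0,v1 in(("clamp",360,430,222,305),("speed",200,262,222,305),("btn",270,335,235,300),("pail",360,400,312,350)):
    s=(uv[:,0]>u0)&(uv[:,0]<u1)&(uv[:,1]>v0)&(uv[:,1]<v1)
    for zl,zh in((.05,.067),(.09,.12),(.06,.085)):
        t=s&(P[:,2]>zl)&(P[:,2]<zh)
        if t.sum()>20: print(nm,zl,t.sum(),P[t].mean(0).round(4),cv2.minAreaRect(P[t][:,:2].astype(np.float32)))
for n,Z,b in(("top",T,(200,220,440,350)),("side",S,(190,200,450,400))):
    x0,y0,x1,y1=b;cv2.imwrite(f"pics/{n}0z.png",cv2.resize(Z['p'][y0:y1,x0:x1,::-1],None,fx=3,fy=3,interpolation=2))
E
```

```text
top red 80 [396.75   276.0375] [390 272] [404 280] P med [ 0.4883 -0.2087  0.1089] p5 [ 0.479 -0.223  0.105] p95 [ 0.498 -0.195  0.112]
  top part 75 [ 0.4882 -0.2083  0.1091] [396.76       276.05333333] ((0.48805487155914307, -0.20863810181617737), (0.034158121794462204, 0.013912651687860489), 63.717288970947266)
top green 105 [301.95238095 267.81904762] [297 262] [307 273] P med [0.5071 0.017  0.0755] p5 [0.497 0.007 0.068] p95 [0.519 0.029 0.079]
  top part 90 [0.5074 0.0178 0.0761] [301.66666667 267.84444444] ((0.5070936679840088, 0.017055697739124298), (0.024407297372817993, 0.024474941194057465), 0.21068811416625977)
top yel 975 [302.31589744 267.93128205] [280 246] [324 290] P med [0.5075 0.0175 0.0539] p5 [ 0.465 -0.024  0.05 ] p95 [0.55  0.06  0.058]
  top part 894 [0.5071 0.0168 0.0544] [302.37807606 268.11185682] ((0.5077516436576843, 0.017099544405937195), (0.0861872211098671, 0.08661681413650513), 66.20225524902344)
side red 306 [353.58823529 241.22875817] [328 200] [382 316] P med [0.7938 0.1377 0.0257] p5 [ 0.478 -0.221  0.015] p95 [0.857 0.151 0.112]
side green 106 [2
[... 1032 characters left out ...]
16 0.0618] ((0.5186018943786621, 0.20322401821613312), (0.06161065772175789, 0.1470714956521988), 68.75422668457031)
btn 0.05 1110 [0.5074 0.0178 0.0549] ((0.507377028465271, 0.01789155974984169), (0.08940206468105316, 0.08956720679998398), 66.27017211914062)
btn 0.06 254 [0.5076 0.0177 0.0694] ((0.5129258036613464, 0.011579807847738266), (0.05975748226046562, 0.058558523654937744), 69.14006042480469)
pail 0.05 160 [ 0.3496 -0.1771  0.0579] ((0.35146528482437134, -0.17454175651073456), (0.06511759757995605, 0.06423459202051163), 49.935020446777344)
pail 0.06 43 [ 0.3525 -0.1743  0.0617] ((0.3522089123725891, -0.17472276091575623), (0.0640401840209961, 0.0603310763835907), 56.078025817871094)
```

```bash
cat >> h.py <<'E'
from scipy.spatial.transform import Rotation as Ro
def R(): return Ro.from_euler('xyz',ctrl.get_obs()["eef_rot"]).as_matrix()
E
python3 - <<'E'
from h import *
print(R().round(3)); M=R(); y=M[:,1]; print(np.degrees(np.arctan2(y[1],y[0])))
T=np.load("top0.npz")
# second check: rays
print(onz("top",[[396.8,276.0]],.11), onz("top",[[301.8,267.8]],.077))
print(tri((301.8,267.8),(288.2,259)))
S=np.load("side0.npz");P,uv=pts("side",S['d'],np.ones((480,640),bool))
s=(uv[:,0]>360)&(uv[:,0]<390)&(uv[:,1]>285)&(uv[:,1]<330)&(P[:,2]>.095);print(P[s].mean(0),P[s].max(0),s.sum())
E
```

```text
[[-0.     0.236  0.972]
 [-0.001  0.972 -0.236]
 [-1.    -0.001 -0.   ]]
76.37374883734438
[[ 0.48833582 -0.20825333  0.11      ]] [[0.50751647 0.01748091 0.077     ]]
(array([0.50656911, 0.01852334, 0.07458008]), np.float64(0.002755182330278419))
[ 0.48307618 -0.20984651  0.10623471] [ 0.49906001 -0.18975523  0.11288169] 216
```

View pics/top0z.png

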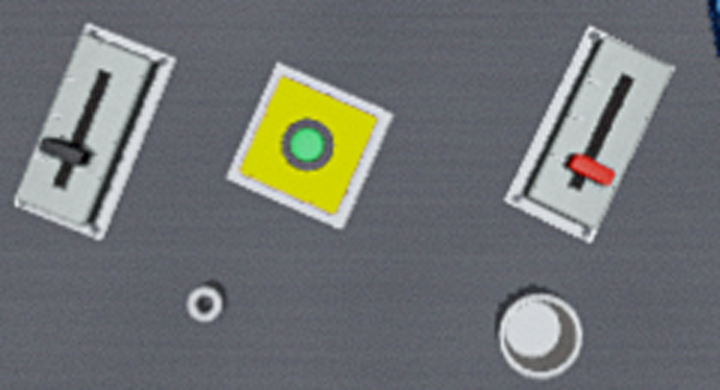

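Call:
jog_arm(
  rows=[0.02,-0.015,0.003,0,0,0,1,0.02,-0.015,0.003,0,0,0,1,0.02,-0.015,0.003,0,0,0,1,0.02,-0.015,0.003,0,0,0,1,0.02,-0.015,0.003,0,0,0,1,0.02,-0.015,0,0,0,0,1,0.02,-0.015,0,0,0,0,1,0.02,-0.015,0,0,0,0,1],
)

```text
time_s: 0.77
ee_pos: [0.2903, 0.4136, 0.2203]
eef_rot: [-1.973, 1.57, -2.211]
force: [-0.2, 0.7, 0.9]
grip_width: 0.044
```

Call:
jog_arm(
  rows=[0.02,-0.025,0,0,0,-1.6,1,0.02,-0.025,0,0,0,-1.6,1,0.02,-0.025,0,0,0,-1.6,1,0.02,-0.025,0,0,0,-1.6,1,0.02,-0.025,0,0,0,-1.6,1,0.02,-0.025,0,0,0,-1.6,1,0.02,-0.025,0,0,0,-1.6,1,0.02,-0.025,0,0,0,-1.4,1],
)

```text
time_s: 1.43
ee_pos: [0.4502, 0.213, 0.2203]
eef_rot: [-2.327, 1.57, -2.786]
force: [1.1, 0.8, 0.2]
grip_width: 0.0005
```

Call:
jog_arm(
  rows=[0,-0.03,0,0,0,0,1,0,-0.03,0,0,0,0,1,0,-0.03,0,0,0,0,1,0,-0.03,0,0,0,0,1,0,-0.03,0,0,0,0,1,0,-0.03,0,0,0,0,1,0,-0.03,0,0,0,0,1,0,0,0,0,0,0,1],
)

```text
time_s: 2.1
ee_pos: [0.4493, 0.0009, 0.2203]
eef_rot: [-1.699, 1.57, -2.16]
force: [0.2, 0.7, -0.4]
grip_width: 0.0002
```

Call:
jog_arm(
  rows=[0.001,-0.028,0,0,0,0,1,0.001,-0.028,0,0,0,0,1,0.001,-0.028,0,0,0,0,1,0.001,-0.028,0,0,0,0,1,0.001,-0.028,0,0,0,0,1,0.001,-0.028,0,0,0,0,1,0.001,-0.026,0,0,0,0,1,0,0,0,0,0,0,1],
)

```text
time_s: 2.77
ee_pos: [0.4565, -0.1923, 0.22]
eef_rot: [-2.442, 1.57, -2.902]
force: [0.0, -0.3, 0.6]
grip_width: 0.0006
```

Call:
jog_arm(
  rows=[0,0,-0.025,0,0,0,1,0,0,-0.025,0,0,0,1,0,0,-0.025,0,0,0,1,0,0,-0.025,0,0,0,1,0,0,0,0,0,0,1],
)

```text
time_s: 3.18
ee_pos: [0.4547, -0.1877, 0.1163]
eef_rot: [3.113, 1.564, 2.655]
force: [-1.0, -0.5, -1.5]
grip_width: 0.0007
```

Run:
```python
from h import *
M=R();print(M.round(3),np.degrees(np.arctan2(M[1,1],M[0,1])),ctrl.get_obs()["ee_pos"])
p,d=ctrl.camera("side");cv2.imwrite("pics/side1.png",cv2.resize(p[200:400,250:500,::-1],None,fx=3,fy=3))
```

```text
[[-0.006  0.442  0.897]
 [ 0.003  0.897 -0.442]
 [-1.     0.    -0.007]] 63.79362001166581 [ 0.45471954 -0.18772962  0.11627153]
```

View pics/side1.png

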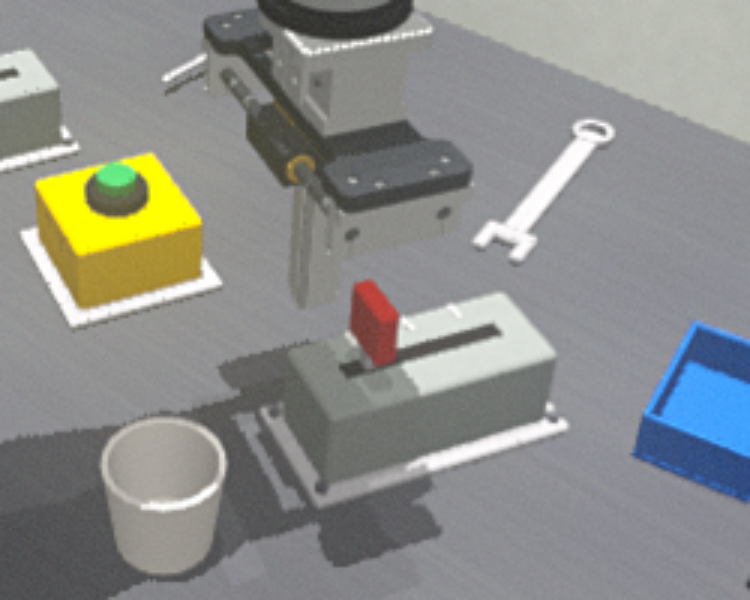

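The picture shows the shut fingers behind and above the red head, at about (315,300) in the crop, clear of the pail. I'll lower them and recentre.

Call:
jog_arm(
  rows=[-0.001,-0.002,-0.015,0,0,0,1,-0.001,-0.002,-0.016,0,0,0,1,0,0,0,0,0,0,1,0,0,0,0,0,0,1],
)

```text
time_s: 3.57
ee_pos: [0.455, -0.1934, 0.0907]
eef_rot: [0.104, 1.57, -0.354]
force: [1.8, -0.3, 0.4]
grip_width: 0.0005
```

```bash
cat >> h.py <<'E'
def sl(): 
    o=ctrl.get_obs();d=(o["ee_pos"]-[.5186,-.2238,0])[:2];a=np.array([.8977,-.4406]);f=o["force"]
    return "s,l,z",(d@a).round(4),(d@[.4406,.8977]).round(4),o["ee_pos"][2].round(4),"push",(f[:2]@a).round(2),f.round(1),o["time_s"]
E
python3 -c "
from h import *
print(sl());print(R().round(3))"
```

```text
('s,l,z', np.float64(-0.0705), np.float64(-0.0007), np.float64(0.0907), 'push', np.float64(1.72), array([ 1.8, -0.3,  0.4]), 3.5667)
[[ 0.     0.442  0.897]
 [-0.     0.897 -0.442]
 [-1.     0.     0.   ]]
```

Call:
jog_arm(
  rows=[0.0072,-0.0035,-0.005,0,0,0,1,0.0072,-0.0035,0,0,0,0,1,0.0072,-0.0035,0,0,0,0,1,0.0072,-0.0035,0,0,0,0,1,0.0072,-0.0035,0,0,0,0,1,0.0072,-0.0035,0,0,0,0,1,0.0072,-0.0035,0,0,0,0,1,0.0072,-0.0035,0,0,0,0,1],
)

```text
time_s: 4.23
ee_pos: [0.5127, -0.2217, 0.0846]
eef_rot: [-3.116, 1.57, 2.709]
force: [-8.7, 3.2, 6.7]
grip_width: 0.0002
```

Run:
```python
from h import *
print(sl())
p,d=ctrl.camera("side");cv2.imwrite("pics/side2.png",cv2.resize(p[200:400,250:500,::-1],None,fx=3,fy=3))
```

```text
('s,l,z', np.float64(-0.0062), np.float64(-0.0007), np.float64(0.0846), 'push', np.float64(-9.26), array([-8.7,  3.2,  6.7]), 4.2333)
```

View pics/side2.png

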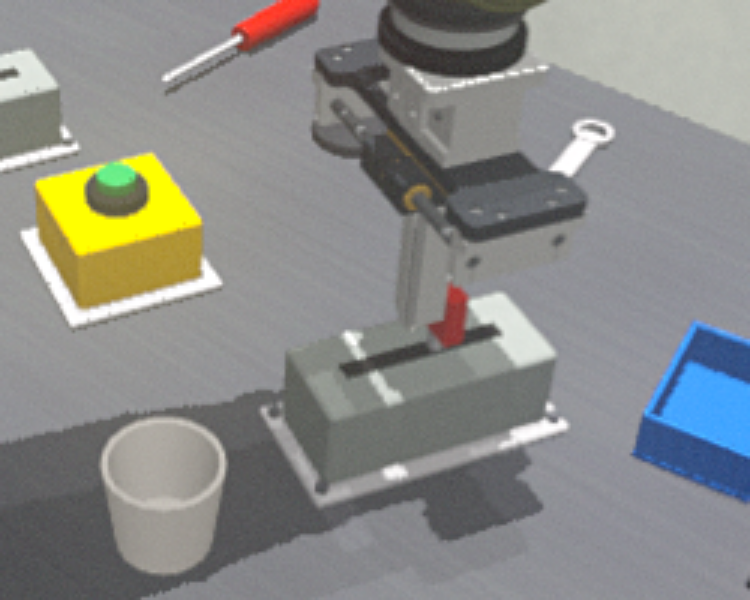

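The fingers are against the red head at about (440,310) in the crop, and it has travelled about 43 mm with roughly 9 N against the push. I'll keep pushing.

Call:
jog_arm(
  rows=[0.0072,-0.0035,0,0,0,0,1,0.0072,-0.0035,0,0,0,0,1,0.0063,-0.0031,0,0,0,0,1,0,0,0,0,0,0,1,0,0,0,0,0,0,1],
)

```text
time_s: 4.7
ee_pos: [0.5332, -0.2318, 0.0843]
eef_rot: [-0.182, 1.571, -0.639]
force: [0.2, -0.1, -1.0]
grip_width: 0.0004
```

Run:
```python
from h import *
print(sl())
p,d=ctrl.camera("side");cv2.imwrite("pics/side3.png",cv2.resize(p[200:400,250:500,::-1],None,fx=3,fy=3))
```

```text
('s,l,z', np.float64(0.0166), np.float64(-0.0007), np.float64(0.0843), 'push', np.float64(0.19), array([ 0.2, -0.1, -1. ]), 4.7)
```

View pics/side3.png

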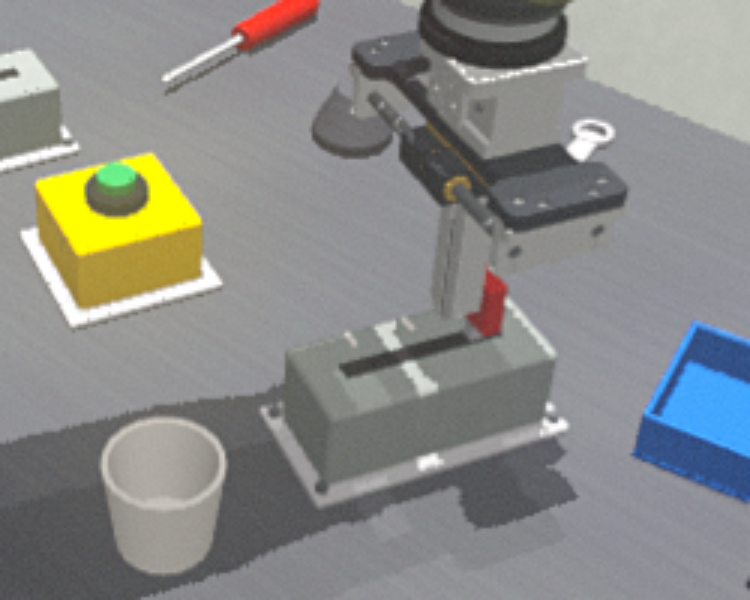

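The force has dropped to zero and the head at about (490,300) is at the end of the slot, so it has sprung on ahead. I'll back off, rise and check.

Call:
jog_arm(
  rows=[-0.018,0.009,0,0,0,0,1,-0.018,0.009,0.01,0,0,0,1,-0.018,0.009,0.03,0,0,0,1,0,0.03,0.03,0,0,0,1,0,0.03,0.02,0,0,0,1,0,0.04,0,0,0,0,1,0,0.03,0,0,0,0,1,0,0,0,0,0,0,1],
)

```text
time_s: 5.42
ee_pos: [0.4786, -0.0712, 0.1746]
eef_rot: [0.777, 1.569, 0.323]
force: [-0.2, 0.1, 0.2]
grip_width: 0.0004
```

Run:
```python
from h import *
print(sl(),ctrl.get_obs()["ee_pos"])
p,d=ctrl.camera("top");cv2.imwrite("pics/top4.png",cv2.resize(p[200:350,200:440,::-1],None,fx=3,fy=3))
h=cv2.cvtColor(p,cv2.COLOR_RGB2HSV);m=((h[...,0]<8)|(h[...,0]>172))&(h[...,1]>150)&(h[...,2]>80)
r=np.zeros_like(m);r[215:310,365:435]=1;m=m&r
P,uv=pts("top",d,m);print(uv.mean(0),P[P[:,2]>.1].mean(0),onz("top",[uv.mean(0)],.11));c=onz("top",[uv.mean(0)],.11)[0]
print("s lever",(c[:2]-[.5186,-.2238])@[.8977,-.4406],"travel since start",(c[:2]-[.4883,-.2083])@[.8977,-.4406])
```

```text
('s,l,z', np.float64(-0.1032), np.float64(0.1194), np.float64(0.1746), 'push', np.float64(-0.22), array([-0.2,  0.1,  0.2]), 5.4167) [ 0.47858407 -0.07118693  0.1745697 ]
[409.08536585 249.84146341] [ 0.55037531 -0.23839229  0.10785059] [[ 0.55037202 -0.23797685  0.11      ]]
s lever 0.03476805979845056 travel since start 0.06879766979845049
```

View pics/top4.png

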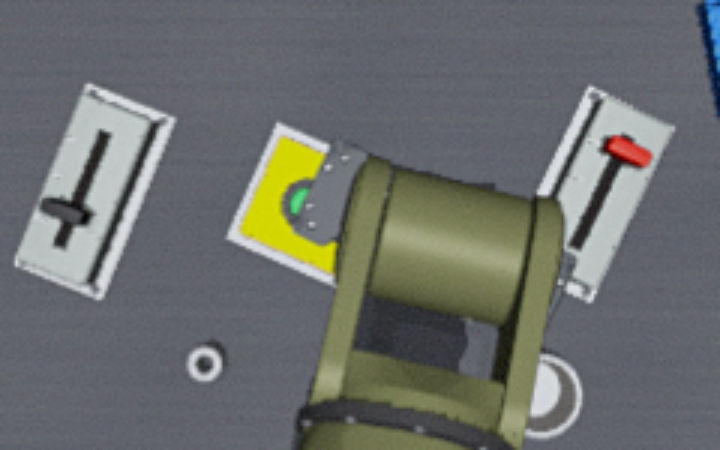

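The lever head is at (409,250) in the full image, 69 mm from where it started, so it is at the second stop and staying there. Next is the button. I'll check the button and ring heights and move over it.

Call:
jog_arm(
  rows=[0.007,0.022,-0.01,0,0,0,1,0.007,0.022,-0.01,0,0,0,1,0.007,0.022,-0.01,0,0,0,1,0.0076,0.0227,-0.015,0,0,0,1,0,0,-0.015,0,0,0,1,0,0,0,0,0,0,1,0,0,0,0,0,0,1],
)

```text
time_s: 6.05
ee_pos: [0.5072, 0.0129, 0.1136]
eef_rot: [-2.623, 1.569, -3.081]
force: [0.2, -0.3, 0.6]
grip_width: 0.0005
```

Run:
```python
from h import *
print(ctrl.get_obs()["ee_pos"],R().round(3)[:,0])
for n in("top","side"):
    T=np.load(n+"0.npz");P,uv=pts(n,T['d'],np.ones((480,640),bool))
    r=np.hypot(P[:,0]-.5072,P[:,1]-.0175)
    for a,b in((0,.006),(.006,.011),(.011,.014),(.014,.017),(.017,.02),(.02,.024),(.026,.035)):
        s=(r>=a)&(r<b)&(P[:,2]>.03)
        if s.any(): print(n,a,b,s.sum(),np.percentile(P[s,2],[10,50,90]).round(4))
p,d=ctrl.camera("side");cv2.imwrite("pics/side5.png",cv2.resize(p[200:350,200:400,::-1],None,fx=4,fy=4))
```

```text
[0.50717638 0.01287028 0.11364456] [-0.001 -0.    -1.   ]
top 0 0.006 21 [0.072  0.0753 0.0781]
top 0.006 0.011 45 [0.0746 0.0762 0.0784]
top 0.011 0.014 38 [0.0676 0.074  0.0779]
top 0.014 0.017 41 [0.0623 0.0656 0.0693]
top 0.017 0.02 68 [0.0633 0.066  0.0691]
top 0.02 0.024 79 [0.0521 0.0563 0.0667]
top 0.026 0.035 282 [0.0514 0.0539 0.057 ]
side 0 0.006 15 [0.0769 0.0774 0.0794]
side 0.006 0.011 50 [0.0698 0.0773 0.0794]
side 0.011 0.014 61 [0.0684 0.0757 0.0782]
side 0.014 0.017 44 [0.0669 0.0689 0.0771]
side 0.017 0.02 85 [0.0557 0.0654 0.069 ]
side 0.02 0.024 116 [0.0553 0.0607 0.0682]
side 0.026 0.035 184 [0.055  0.0562 0.0575]
```

View pics/side5.png

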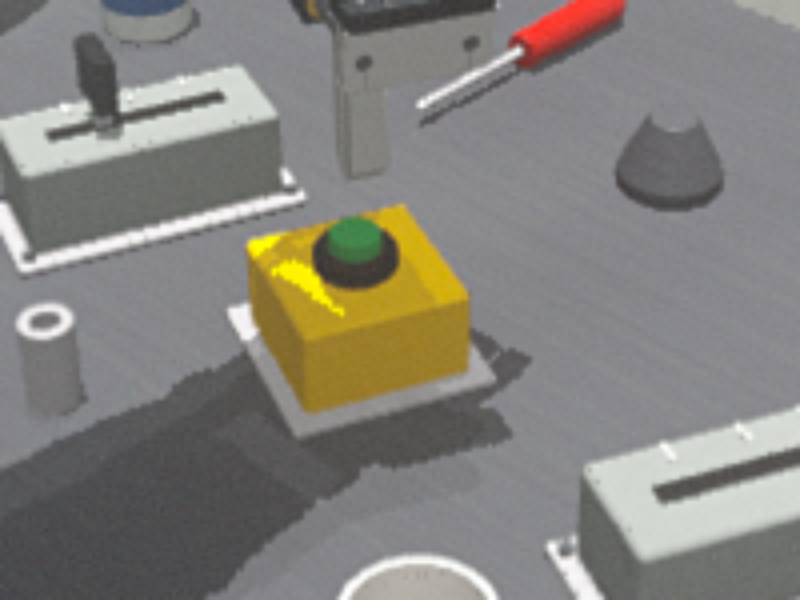

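The fingers are above the green button, which is at about (355,240) in the crop. The ring is at z≈0.066 and the button top at z≈0.077, so the ring leaves room for the 6 mm stroke.

Call:
jog_arm(
  rows=[0,0.0045,0,0,0,0,1,0,0,-0.015,0,0,0,1,0,0,-0.015,0,0,0,1,0,0,0,0,0,0,1,0,0,0,0,0,0,1],
)

```text
time_s: 6.52
ee_pos: [0.5075, 0.0178, 0.0845]
eef_rot: [-2.486, 1.571, -2.944]
force: [0.4, -0.2, -0.4]
grip_width: 0.0004
```

Call:
jog_arm(
  rows=[0,0,-0.004,0,0,0,1,0,0,-0.003,0,0,0,1,0,0,-0.003,0,0,0,1,0,0,0,0,0,0,1],
)

```text
time_s: 6.85
ee_pos: [0.5078, 0.018, 0.0741]
eef_rot: [0.317, 1.57, -0.141]
force: [1.5, -1.6, 3.1]
grip_width: 0.0003
```

Call:
jog_arm(
  rows=[0,0,-0.002,0,0,0,1,0,0,0,0,0,0,1],
)

```text
time_s: 7.02
ee_pos: [0.5078, 0.018, 0.0721]
eef_rot: [0.318, 1.57, -0.14]
force: [1.1, -2.4, 5.2]
grip_width: 0.0007
```

Force is rising with the spring. I'll press on until it hits the hard stop.

Call:
jog_arm(
  rows=[0,0,-0.001,0,0,0,1,0,0,0,0,0,0,1],
)

```text
time_s: 7.18
ee_pos: [0.5079, 0.018, 0.0713]
eef_rot: [0.289, 1.57, -0.168]
force: [2.2, -1.4, 4.7]
grip_width: 0.0005
```

Call:
jog_arm(
  rows=[0,0,-0.001,0,0,0,1,0,0,0,0,0,0,1],
)

```text
time_s: 7.35
ee_pos: [0.5079, 0.018, 0.071]
eef_rot: [0.289, 1.57, -0.169]
force: [-3.5, -0.4, 15.5]
grip_width: 0.0007
```

Call:
jog_arm(
  rows=[0,0,-0.0005,0,0,0,1,0,0,0,0,0,0,1],
)

```text
time_s: 7.52
ee_pos: [0.508, 0.018, 0.0709]
eef_rot: [0.297, 1.569, -0.161]
force: [-5.3, -1.3, 20.5]
grip_width: 0.0003
```

Call:
jog_arm(
  rows=[0,0,0.01,0,0,0,1,0,0,0.025,0,0,0,1,0,0,0.03,0,0,0,1,-0.02,0,0.03,0,0,0,1,-0.035,0,0.01,0,0,0,1,-0.035,0,0,0,0,0,1,-0.03,0,0,0,0,0,1,0,0,0,0,0,0,1],
)

```text
time_s: 8.18
ee_pos: [0.3835, 0.0183, 0.1742]
eef_rot: [-2.821, 1.569, 3.005]
force: [-0.2, 0.3, 0.2]
grip_width: 0.0003
```

Run:
```python
from h import *
o=ctrl.get_obs();print(o["ee_pos"],o["force"],o["time_s"])
p,d=ctrl.camera("top");q,e=ctrl.camera("side")
a=cv2.resize(p[110:350,140:480,::-1],(800,565));cv2.imwrite("pics/top6.png",a);cv2.imwrite("pics/side6.png",q[:,:,::-1])
h=cv2.cvtColor(p,cv2.COLOR_RGB2HSV);m=((h[...,0]<8)|(h[...,0]>172))&(h[...,1]>150)&(h[...,2]>80)
r=np.zeros_like(m);r[215:310,365:435]=1;v,u=np.nonzero(m&r);c=onz("top",[[u.mean(),v.mean()]],.11)[0]
print("red travel since start",(c[:2]-[.4883,-.2083])@[.8977,-.4406],c)
h=cv2.cvtColor(q,cv2.COLOR_RGB2HSV);m=(h[...,0]>50)&(h[...,0]<85)&(h[...,1]>100)&(h[...,2]>40);r=np.zeros_like(m);r[240:280,270:310]=1
P,uv=pts("side",e,m&r);print("green",len(uv),uv.mean(0),np.median(P,0))
```

```text
[0.38348272 0.01833445 0.1741933 ] [-0.23925667  0.25885811  0.21062404] 8.1833
red travel since start 0.06877535376953435 [ 0.55023067 -0.23821418  0.11      ]
green 99 [288.3030303  258.71717172] [0.5035893  0.01737852 0.07747573]
```

View pics/top6.png

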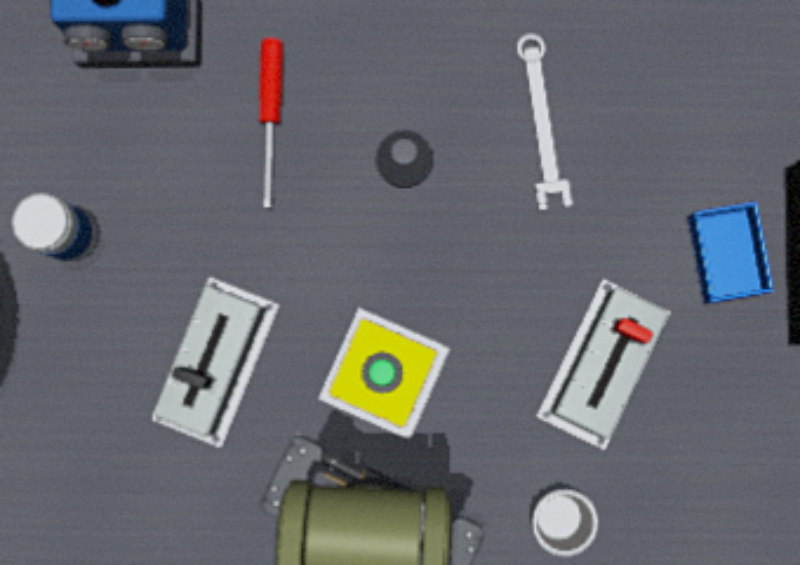

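View pics/side6.png

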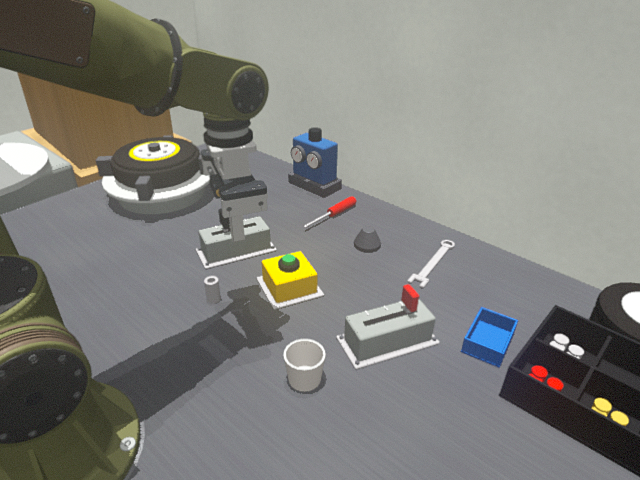

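The red lever is at the far end of its slot at (410,298) in the side view. The button at (288,259) is up again, the black lever hasn't moved, and the loose things are where they were. The arm is clear, so I'm handing in.

```bash
python3 -c "
from station import ctrl
print(ctrl.hand_in())"
```

```text
the job is handed in; nothing more can be done
None
```

The job is done and handed in at about 8.3 s, with the clamp lever set first and the button pressed after it. `hand_in` reports no verdict.

- **Clamp lever:** I pushed the red lever with the shut fingers, past the first detent and on until the spring took it to the second stop. The top camera puts it 68.8 mm from where it started, within the 2 mm calibration of the 70 mm stop. It read the same after the button press, so it is holding by itself.
- **Start button:** I pressed it to its hard stop. It gave about 5 N of spring force, then 20 N with no further travel at z = 0.071 m, about 6 mm below its rest height. After release it was back up at z = 0.0775 m.
- **Other checks:** In the final pictures the black lever and the loose things look where they were, and I compared those by eye only. The arm is clear of everything, with no force above noise.

No check failed. The only disagreement was 2–3 mm between the two-camera fix and the depth readings for the button's height. Some moves also ended up to 5 mm off target, and I corrected those that mattered before touching anything.

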